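# Load two coated glass plates into the drying rack and shut its retaining bar

### The job

The green-banded plate is already drying in the bottom slot of the rack; load the two plates that lie on the staining bridge into every other slot above it, so that air gets between them: the blue-banded plate in the middle slot (third from the bottom) and the orange-banded plate in the top slot (fifth). Slide each in level, coated side up and fully home against the stops at the back, and let go of it; then swing the rack's retaining bar over the top and shut it down in front of the plates. Do not drop a plate on the bench or disturb the green plate or the other things about.

Things in the scene. Friction and masses are not known exactly. Their poses are not given: they have to be found in the camera images.
- plate_blue: loose rigid glass plate, white coating with nine blue patches on top, 100 (x) x 50 (y) x 4 (z) mm, 50 g. Origin: centre of its underside; x along its length, z up out of the coated side. Either end may go in first. Starts level across the bridge's two rods, underside 56 mm above the bench, about 55 mm to one side of the bridge's middle, lengthwise along the bridge's x within 0.12 rad.
- plate_orange: the same kind of plate with nine orange patches; it starts on the bridge beside the blue one, about 110 mm from it centre to centre, on either side.
- plate_green: the same kind of plate with green patches, already home in the rack's bottom slot, slot 1. Leave it there.
- tray: staining bridge, fixed: steel drip tray 130 (x) x 270 (y) x 26 mm high with two level rods, 8 mm thick, along y at x = -18 and 18 mm, tops at z = 56 mm, on end plates 52 mm high at y = -131 and 131 mm. Origin: centre of its underside on the bench, z up. The plates' ends overhang the rods by about 28 mm: fingers can reach beside and below them there.
- rack: drying rack, fixed: aluminium frame, 70 (x) x 74 (y) mm, cover top at z = 122 mm, on a steel base 110 x 100 x 10 mm. Origin: centre of the frame's underside on the bench, z up; the open front faces -x: plates slide in along +x. Five slots: pairs of level ledges 3 mm thick from x = -33 to 33 mm, ledge tops at z = 28, 46, 64, 82, 100 mm (15 mm clear height each).
- rack_mouth (a point): middle of the rack's open front at half height (rack frame x = -33, y = 0, z = 64 mm). The clear width between the side guides narrows from 61 mm here to 56 mm 20 mm further in; ledges reach inward to y = -18 and 18 mm. Two upright stop rods at the back stop a plate's inner end at x = 33 mm: home, its outer end stands 34 mm out of the front, where its two long edges can be held all the way in.
- slot1 (a point): where the centre of the underside of a plate lies when home in slot 1, the bottom slot (rack frame x = -17, y = 0, z = 28 mm; axes as the rack).
- slot3 (a point): the same for slot 3, the middle slot (rack frame x = -17, y = 0, z = 64 mm).
- slot5 (a point): the same for slot 5, the top slot (rack frame x = -17, y = 0, z = 100 mm).
- bar (a joint): angle of the rack's retaining bar, rad: 0 = shut, hanging down in front of the plates; grows as it swings up and back over the top. It starts parked, leaning back against its stop at 2.9. Above about 2.06 (over centre) its weight takes it back to the stop; below that it sinks slowly by itself to 0 (damped hinge). It takes less than 2 N at the sleeve.
- bar_hinge (a point): the bar's hinge axis, along the rack's y, above the middle of the rack's cover (rack frame x = 0, y = 0, z = 130 mm).
- bar_sleeve (a point): middle of the red sleeve, 9 x 20 x 26 mm (20 mm along the rack's y), near the free end of the retaining bar: an L of steel strip 16 mm wide, 5 mm thick, one limb of 73.5 mm from the hinge, then 103 mm at a right angle. Shut, the sleeve is 75.5 mm in front of and 90 mm below the hinge; parked, 52 mm behind and 105 mm above it. Pinched by its two side faces it can be swung over in an arc of 117 mm about the hinge.
- tub: bystander: white plastic tub with a white lid, 76 mm across, 75 mm high; origin under its centre.
- tub2: bystander: white jar with a grey lid and a label, 64 mm across, 85 mm high; origin under its centre.
- reagent: bystander: amber bottle with a blue cap, 60 mm across, 125 mm high; origin under its centre.
- pen_pot: bystander: white pot of pens, 84 mm across, 150 mm high with the pens; origin under its centre.
- kit_box: bystander: white and crimson carton, 75 x 120 x 70 mm (flap to 115 mm); origin under its centre.
- timer: bystander: flat white bench timer, 65 x 75 x 22 mm; origin under its centre.
- pipette: bystander: blue pipette lying on the bench, 230 mm long, 27 mm high; origin under its grip, x towards its tip.
Things that resemble listed ones, but are neither listed nor needed, are in the scene too. Leave any brown or pink look-alike of the plate_orange alone. Leave any black look-alike of the plate_green alone.

How it is judged (in metres and radians):
On the way:
1. the blue plate is home in slot 3 and the orange plate in slot 5, both let go, while the retaining bar is still up (x of plate_blue in the frame of slot3 between -0.005 and 0.005 m and y of plate_blue in the frame of slot3 between -0.006 and 0.006 m and z of plate_blue in the frame of slot3 between -0.004 and 0.004 m and angle between each of plate_blue, plate_orange's own z axis and vertical below 0.1 rad and angle between the x axis of each of plate_blue, plate_orange and the x axis of rack, either way round below 0.12 rad and x of plate_orange in the frame of slot5 between -0.005 and 0.005 m and y of plate_orange in the frame of slot5 between -0.006 and 0.006 m and z of plate_orange in the frame of slot5 between -0.004 and 0.004 m and contact force between the fingers and plate_blue below 0.05 N and linear speed of each of plate_blue, plate_orange below 0.02 m/s and contact force between the fingers and plate_orange below 0.05 N and value of joint bar above 1.9 rad), for 0.2 s.
At the end, for the whole second after the job is handed in: the blue plate lies in slot 3, the orange plate in slot 5 and the green plate in slot 1, each coated side up, level, within 5 mm of fully home, 6 mm sideways, 4 mm in height and 0.12 rad of square; the plates are released and at rest, and the retaining bar is shut (within 0.1 rad) (x of plate_blue in the frame of slot3 between -0.005 and 0.005 m and y of plate_blue in the frame of slot3 between -0.006 and 0.006 m and z of plate_blue in the frame of slot3 between -0.004 and 0.004 m and angle between each of plate_blue, plate_orange, plate_green's own z axis and vertical below 0.1 rad and angle between the x axis of each of plate_blue, plate_orange, plate_green and the x axis of rack, either way round below 0.12 rad and x of plate_orange in the frame of slot5 between -0.005 and 0.005 m and y of plate_orange in the frame of slot5 between -0.006 and 0.006 m and z of plate_orange in the frame of slot5 between -0.004 and 0.004 m and contact force between the fingers and plate_blue below 0.05 N and linear speed of each of plate_blue, plate_orange below 0.02 m/s and contact force between the fingers and plate_orange below 0.05 N and x of plate_green in the frame of slot1 between -0.005 and 0.005 m and y of plate_green in the frame of slot1 between -0.006 and 0.006 m and z of plate_green in the frame of slot1 between -0.004 and 0.004 m and value of joint bar below 0.1 rad); the robot touches nothing.
It fails at once if the blue or the orange plate falls down onto the bench or the tray floor (height (world z) of any of plate_blue, plate_orange below 0.02 m).
It fails at once if the green plate is shifted by more than 8 mm (distance of plate_green from where it was at the start of the episode above 0.008 m).
It fails at once if a bystander is pushed more than 20 mm (distance of any of tub, tub2, reagent, pen_pot, kit_box, timer, pipette from where it was at the start of the episode above 0.02 m).
It fails at once if a bystander is knocked over (angle between any of tub, tub2, reagent, pen_pot, kit_box, timer, pipette's own z axis and vertical above 0.35 rad).
It also fails if it takes over 70 s, if anything falls off the work surface, if the arm or the gripper's body presses on something with over 40 N, if the wrist force passes 120 N, or if a joint passes its speed limit or range.

### The arm

A 6-joint arm with a two-finger parallel gripper is mounted at the origin on the work surface. World frame = base frame: x ahead of the robot, y to its left, z up, the work surface at z = 0. Lengths are in mm, angles in rad, forces in N, time in s.
With the tool pointing down it reaches from about 350 to 975 mm from the base axis. Payload 7.1 kg.
Tool frame: the origin (TCP) lies at the very end of the fingers, on their centre line; the grasp point (between the pads) lies 19 mm behind it; z points along the fingers, x is the direction in which the jaws open and shut, and the axes are right-handed (so a half turn about z gives the same grasp; the last joint's range is limited). The gripper opens to 88 mm and grips with 3 to 60 N. Pads are 20 mm wide; open, the fingers measure 115 mm over their backs; the gripper's body (75 mm by 178 mm) begins 61 mm behind the grasp point.
Start: joints at [1.206, 0.423, 1.63, -0, 1.089, -0.019], TCP at [211.811, 587.997, 222.675] pointing down, gripper open.
Joint ranges: [-3, 3], [-0.9, 2.11], [0.09, 2.58], [-1.31, 4.45], [0.11, 2.69], [-2.54, 2.54]. Speed limits (rad/s): [2.39, 2.39, 3.01, 3.14, 3.14, 3.14].

### API

Orientations are given as a rotation vector (axis times angle).
In Python, from workcell import * gives the robot as it stands.
- The arm moves only by the tool arm_command, never from a script. Its argument "increments" is a list of rows, each a list of 2 entries, a list of its own where there are three numbers: the shift along the tool's x, y, z in cm, then the turn about the tool's z in degrees. In form: [[[dx, dy, dz], turn], ...]. A call has 1 to 20 rows; each row shifts and turns the pose as measured when the row begins, along the tool's axes as they then stand; what a row does not reach is not made up. A row lasts 1/10 s, in which the tool goes at most 50 mm and 8.59 degrees, less where a joint would pass 70% of its speed; a pose out of reach is approached as far as the arm can. A call is refused whole if a number of a shift passes 5 or a number of a turn 8.59, either way. A call with a gripper value outside its range is refused whole. "gripper" is the opening, from 0 (shut) to 1 (fully open), set as the call begins (left out, the last holds). The fingers move at their own pace and stop on an object; the grip force is fixed at half the most. Time passes only in rows, so rows that do not move let the fingers close. It gives the time, the measured TCP pose, the force and the opening at its end, in the units of the state.
- get_obs(): the state, without advancing time (a new reading comes with each control period).
- get_image(name): name is "side" or "top" or "wrist"; returns the picture (400x640x3 uint8, red, green, blue); there is no depth.
- camera_params(name): a dict with "K" (3x3 intrinsics, pixels), "rvec" (rotation vector, rad) and "tvec" (3), from world to camera coordinates, as OpenCV has them; the wrist camera has in their place "T_tool_cam" (4x4, takes a point from camera to tool coordinates, whose origin is the TCP and whose axes are the tool frame's). Camera axes: x right, y down, z forward; pixel columns grow to the right and rows downward; lengths in mm; the calibration is good to about 2 mm. A picture is of the moment at which its call begins: read the wrist's pose just before it. camera_params takes no time and is no camera call.
- close_job(): hands the job in, once; it reports no verdict.
The state is a dict: "t": time; "qpos": joint angles; "qvel": joint speeds; "joint_torque": joint torques, N m; "ee_pos": TCP position; "orientation": TCP orientation; "ft_force": force on the tool from outside, world axes, zero at the start; "moment": the same for the moment, N m; "width": finger opening in mm.
Only numpy, scipy, OpenCV 4.12 (cv2) and the standard library are available. Lean on these libraries where they do the work, as an engineer would, in place of code of your own. Each camera call takes 0.05 s, during which the arm holds its last target.

## Working session

There is one attempt and no reset: what is moved stays moved. The work goes in short steps, Python scripts to look and compute and a tool call to move; the robot and the scene stay as the last step left them, time stands still between calls to the robot, and variables do not carry over. Pictures are saved under pics/ and viewed, and the job is handed in when it is done.

Besides the shell and the picture viewer there is one more tool, called as a command line: name --argument value ..., lists and objects as JSON in quotes. arm_command: Moves the arm, as the interface text tells. Its arguments: {"type":"object","properties":{"increments":{"type":"array","items":{"type":"array"}},"gripper":{"type":"number"}},"required":["increments"]}

```bash
ls; mkdir -p pics
python3 - <<'E'
from workcell import *
import cv2
o=get_obs();print(o)
for n in ['side','top','wrist']:
    im=get_image(n);cv2.imwrite(f'pics/{n}0.png',im[:,:,::-1]);print(n,camera_params(n))
E
```

```text
pics
{'t': 0.0, 'qpos': array([ 1.20601937e+00,  4.23857855e-01,  1.63068357e+00,  7.97043575e-06,
        1.08856190e+00, -1.90028641e-02]), 'qvel': array([ 0.00052886,  0.00128625,  0.00015512,  0.00036926, -0.00075492,
        0.00041318]), 'joint_torque': array([-1.25818828e-03, -5.44633842e+01, -2.73658955e+01,  6.43273001e-02,
        2.30491109e-02, -1.60384880e-04]), 'ee_pos': array([211.60898109, 587.50757826, 221.89358358]), 'orientation': array([ 2.56978912e+00,  1.80568915e+00, -1.97281897e-03]), 'ft_force': array([-0.24095526, -0.27457617, -0.5621031 ]), 'moment': array([-0.00600824, -0.00903154,  0.02894042]), 'width': 87.59615135835567}
side {'K': array([[382.21855742,   0.        , 318.42964668],
       [  0.        , 382.21855742, 197.44747988],
       [  0.        ,   0.        ,   1.        ]]), 'rvec': array([ 0.32010423, -2.86899909,  1.07478655]), 'tvec': array([ 549.76528029,  158.32182437, 1055.3525294 ])}
top {'K': array([[496.3865095 ,   0.        , 321.36178917],
       [  0.        , 496.3865095 , 201.82062632],
       [  0.        ,   0.        ,   1.        ]]), 'rvec': array([ 2.14834723, -2.11694118,  0.19988422]), 'tvec': array([ -10.89775479,  560.73140645, 1589.89133096])}
wrist {'K': array([[286.7365935 ,   0.        , 321.59364692],
       [  0.        , 286.7365935 , 197.86096581],
       [  0.        ,   0.        ,   1.        ]]), 'T_tool_cam': array([[ 9.99999658e-01, -4.72210146e-04, -6.78497837e-04,
        -1.95373145e-01],
       [ 6.44146466e-04,  9.59542178e-01,  2.81564190e-01,
        -7.74223270e+01],
       [ 5.18089825e-04, -2.81564531e-01,  9.59542155e-01,
        -1.61360906e+02],
       [ 0.00000000e+00,  0.00000000e+00,  0.00000000e+00,
         1.00000000e+00]])}
```

View pics/side0.png

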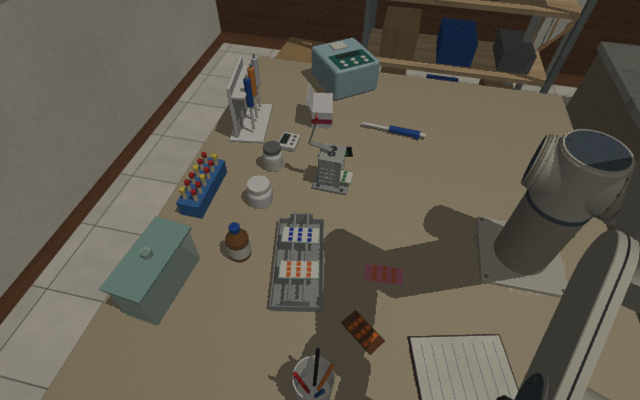

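View pics/top0.png

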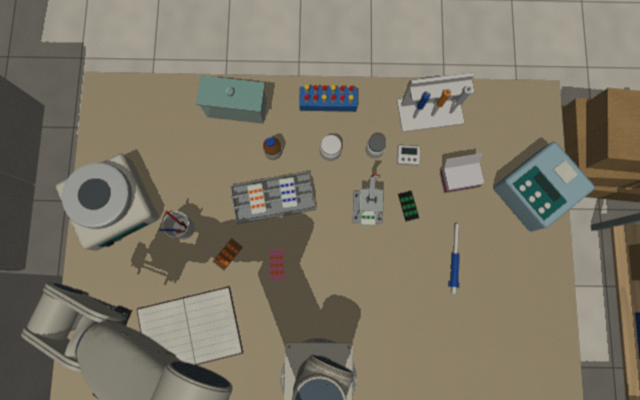

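View pics/wrist0.png

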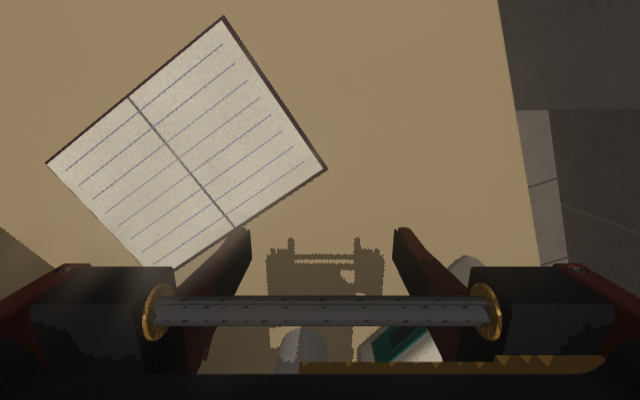

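The side view shows blue at (299,235) and orange at (297,269), both on the tray, with the rack at (330,170). The top view shows blue at (288,190), orange at (257,197), and the rack at (368,205) with its mouth facing down the image. Look-alikes for orange are the brown plate at (228,254) and the pink one at (277,264) in the top view. The look-alike for green is the black plate at (408,206). Next I measure the two plates and the rack.

```bash
cat > h.py <<'E'
import numpy as np, cv2
from scipy.spatial.transform import Rotation as R
from workcell import *
def cam(n,o=None):
    p=camera_params(n)
    if n=='wrist':
        T=np.array(p['T_tool_cam']); Rt=R.from_rotvec(o['orientation']).as_matrix()
        Rc=Rt@T[:3,:3]; c=Rt@T[:3,3]+o['ee_pos']; Rw=Rc.T; return p['K'],Rw,-Rw@c
    return p['K'],R.from_rotvec(p['rvec']).as_matrix(),np.array(p['tvec'])
def ray(n,uv,z,o=None):
    K,Rw,t=cam(n,o); c=-Rw.T@t
    uv=np.atleast_2d(uv); d=(np.linalg.inv(K)@np.c_[uv,np.ones(len(uv))].T).T@Rw
    return c+d*((z-c[2])/d[:,2])[:,None]
def proj(n,P,o=None):
    K,Rw,t=cam(n,o); q=(np.atleast_2d(P)@Rw.T+t)@K.T; return q[:,:2]/q[:,2:]
E
python3 - <<'E'
from h import *
for n,b in [('top',(220,110,420,250)),('side',(230,90,390,320))]:
    im=cv2.imread(f'pics/{n}0.png'); x0,y0,x1,y1=b
    c=im[y0:y1,x0:x1]; s=min(800//(x1-x0),600//(y1-y0)); s=min(s,4)
    cv2.imwrite(f'pics/{n}0c.png',cv2.resize(c,None,fx=s,fy=s,interpolation=cv2.INTER_CUBIC));print(n,s,c.shape)
print(ray('top',[[288,190],[257,197]],60), ray('top',[368,216],32))
print(R.from_rotvec(get_obs()['orientation']).as_matrix().round(3), proj('top',get_obs()['ee_pos']))
E
```

```text
top 4 (140, 200, 3)
side 2 (230, 160, 3)
[[596.86839661 107.89824098  60.        ]
 [571.79618574 209.02504003  60.        ]] [[ 518.57116733 -158.58561548   32.        ]]
[[ 0.339  0.941 -0.   ]
 [ 0.941 -0.339 -0.001]
 [-0.001 -0.    -1.   ]] [[111.66107849 309.33949245]]
```

View pics/top0c.png

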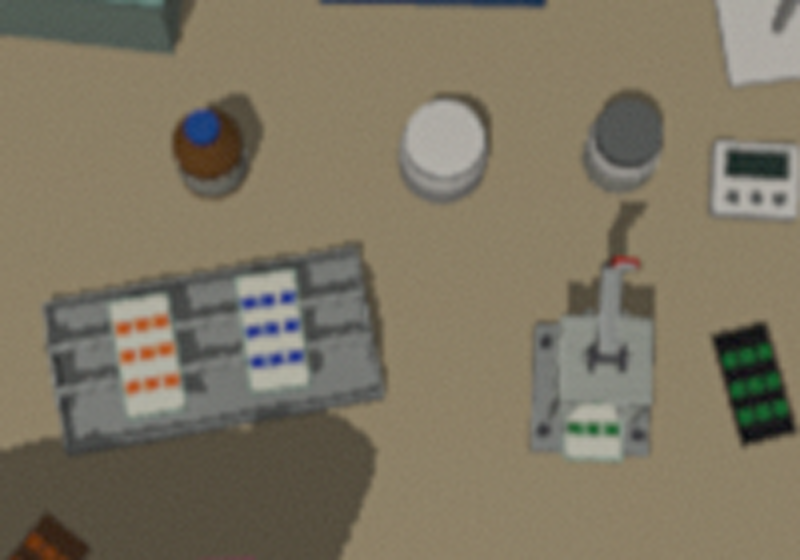

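View pics/side0c.png

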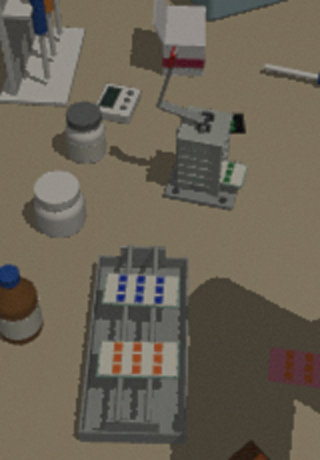

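Both plates match the description: orange is left at world about (572,209) and blue is right at about (597,108). I turn the tool to match the tray and move to a position that shows both plates and the rack.

arm_command --increments '[[[0,0,0],-7.6],[[0,0,0],-7.6],[[0,0,0],-7.6],[[0,0,0],-7.6],[[-4.3,1.1,-0.2],0],[[-4.3,1.1,-0.2],0],[[-4.3,1.1,-0.2],0],[[-4.3,1.1,-0.2],0],[[-4.3,1.1,-0.2],0],[[-4.3,1.1,-0.2],0],[[-4.3,1.1,-0.2],0],[[-4.3,1.1,-0.2],0],[[-4.3,1.1,-0.2],0],[[-4.3,1.1,-0.2],0],[[-4.3,1.1,-0.2],0],[[0,0,0],0]]'

```text
t: 1.75
ee_pos: [433.6, 133.3, 242.9]
orientation: [1.972, 2.442, -0.005]
ft_force: [0.6, -0.5, 0.9]
width: 87.5
```

Run:
```python
from h import *
o=get_obs();print(o['t'],o['ee_pos'],R.from_rotvec(o['orientation']).as_matrix().round(3))
im=get_image('wrist');cv2.imwrite('pics/w1.png',im[:,:,::-1]);np.savez('w1.npz',**o)
```

```text
1.75 [433.59171097 133.3092204  242.8952538 ] [[-0.211  0.978 -0.   ]
 [ 0.978  0.211 -0.004]
 [-0.004 -0.001 -1.   ]]
```

View pics/w1.png

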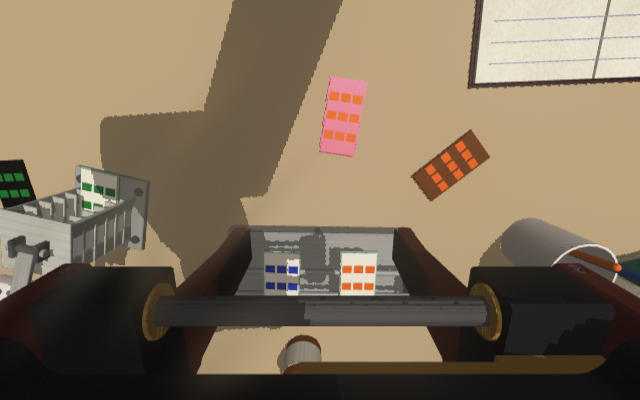

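arm_command --increments '[[[-2,3.4,-0.3],0],[[-2,3.4,-0.3],0],[[-2,3.4,-0.3],0],[[-2,3.4,-0.3],0],[[-2,3.4,-0.3],0],[[-2,3.4,-0.3],0],[[0,0,0],0],[[0,0,0],0]]'

```text
t: 2.6
ee_pos: [660.1, 68.0, 256.4]
orientation: [-1.959, -2.448, 0.011]
ft_force: [-1.1, -0.1, 0.8]
width: 88.0
```

Run:
```python
from h import *
o=get_obs();print(o['t'],o['ee_pos'],R.from_rotvec(o['orientation']).as_matrix().round(3))
im=get_image('wrist');cv2.imwrite('pics/w2.png',im[:,:,::-1]);np.savez('w2.npz',**o)
```

```text
2.6 [660.07883884  68.02042594 256.40891794] [[-0.219  0.976 -0.009]
 [ 0.976  0.219 -0.002]
 [ 0.    -0.009 -1.   ]]
```

View pics/w2.png

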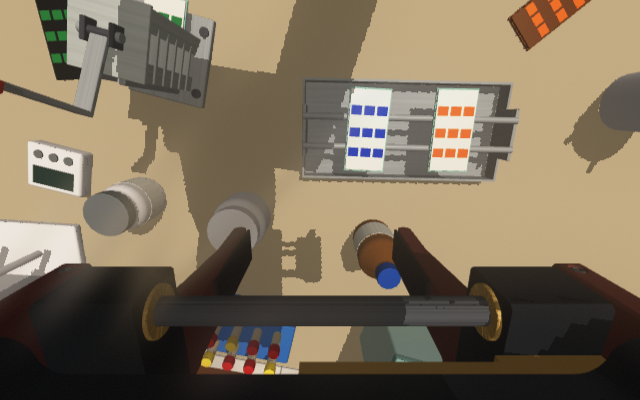

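Both plates are clear here: blue at about (367,130) and orange at about (454,130). The tool tips are well above the bottles. I measure the plate corners next.

Run:
```python
from h import *
o=dict(np.load('w2.npz'));im=cv2.imread('pics/w2.png')
c=im[70:190,295:525];cv2.imwrite('pics/w2c.png',cv2.resize(c,None,fx=3.4,fy=3.4,interpolation=cv2.INTER_CUBIC))
hsv=cv2.cvtColor(im,cv2.COLOR_BGR2HSV)
for nm,(x0,x1),hr in [('blue',(340,400),(105,130)),('orange',(425,485),(3,18))]:
    roi=np.zeros(im.shape[:2],bool);roi[78:182,x0:x1]=1
    m=((hsv[...,0]>=hr[0])&(hsv[...,0]<=hr[1])&(hsv[...,1]>130)&roi)
    w=((hsv[...,2]>200)&(hsv[...,1]<40)&roi)
    n,l,s,cc=cv2.connectedComponentsWithStats(m.astype('uint8'))
    P=[cc[i] for i in range(1,n) if s[i,4]>15];print(nm,len(P))
    W=ray('wrist',P,60,o);print('patch centre',W.mean(0).round(1))
    u,sv,vt=np.linalg.svd(W[:,:2]-W[:,:2].mean(0));print('ang deg',np.degrees(np.arctan2(vt[0,1],vt[0,0])),sv)
    a=(m|w).astype('uint8');a=cv2.morphologyEx(a,cv2.MORPH_CLOSE,np.ones((5,5)));
    cs=max(cv2.findContours(a,0,2)[0],key=cv2.contourArea)
    pts=ray('wrist',cs[:,0,:].astype(float),60,o)[:,:2].astype('float32');r=cv2.minAreaRect(pts);print(r)
K=proj('wrist',[[0,0,0]],o)
```

```text
blue 9
patch centre [591.3 109.3  60. ]
ang deg 9.77767539350546 [61.26728615 37.84183643]
((589.6896362304688, 109.02165222167969), (97.169921875, 47.485260009765625), 9.13398265838623)
orange 9
patch centre [569.1 211.3  60. ]
ang deg 11.288687742223608 [60.80962195 37.83390687]
((567.5198364257812, 211.08184814453125), (96.6392822265625, 47.05587387084961), 11.645544052124023)
```

View pics/w2c.png

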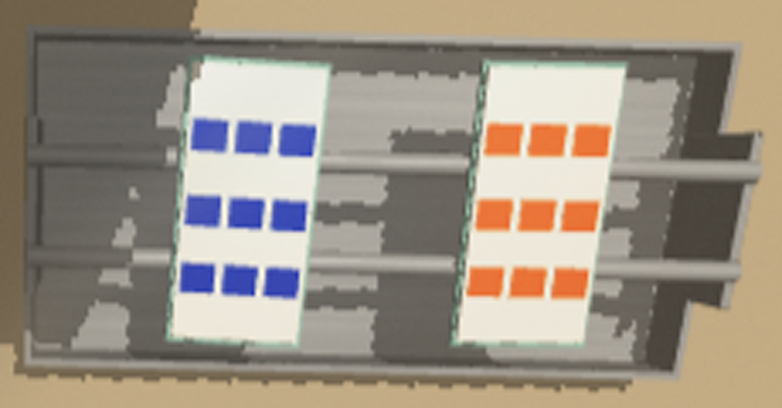

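arm_command --increments '[[[-2.4,-2.6,0],0],[[-2.4,-2.6,0],0],[[-2.4,-2.6,0],0],[[0,0,0],0],[[0,0,0],0]]'

```text
t: 3.15
ee_pos: [591.6, -14.6, 256.2]
orientation: [-1.947, -2.453, 0.013]
ft_force: [-0.1, -0.6, 0.8]
width: 87.9
```

Run:
```python
from h import *
o=get_obs();print(o['t'],o['ee_pos'],R.from_rotvec(o['orientation']).as_matrix().round(3))
im=get_image('wrist');cv2.imwrite('pics/w3.png',im[:,:,::-1]);np.savez('w3.npz',**o)
c=im[0:230,0:260,::-1];cv2.imwrite('pics/w3c.png',cv2.resize(c,None,fx=2.6,fy=2.6,interpolation=cv2.INTER_CUBIC))
```

```text
3.15 [591.55982499 -14.61490096 256.21265643] [[-0.227  0.974 -0.013]
 [ 0.974  0.227 -0.   ]
 [ 0.003 -0.013 -1.   ]]
```

View pics/w3c.png

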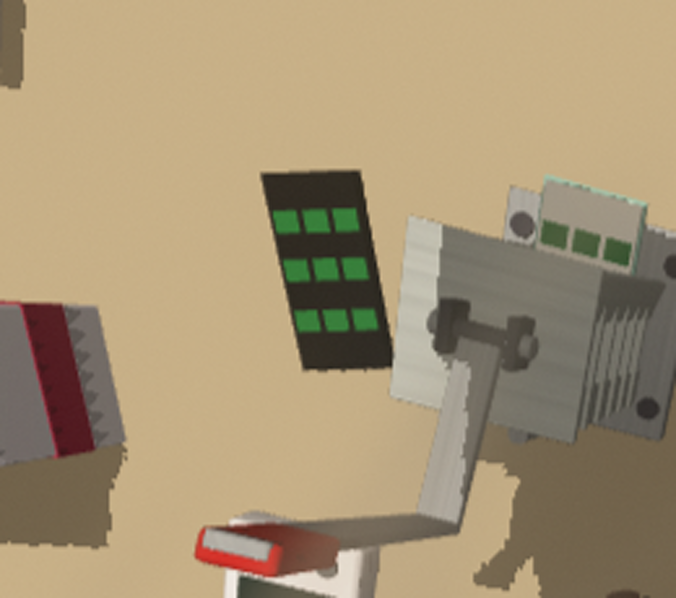

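```bash
cat > rack.py <<'E'
from h import *
from scipy.optimize import least_squares
E
python3 - <<'E'
from rack import *
o=dict(np.load('w3.npz'))
px=np.array([[410,215],[605,268],[575,443],[390,397],[545,177],[646,204],[510,185],[663,437]])/2.6
px-=0.5*0
M=np.array([[-35,37,122],[-35,-37,122],[35,-37,122],[35,37,122],[-67,25,32],[-67,-25,32],[-55,50,10],[55,-50,10]],float)
# left in image = -y world?  print raw first
for p,m in zip(px,M): print(m, ray('wrist',p,m[2],o)[0].round(1))
E
```

```text
[-35.  37. 122.] [ 522.1 -193.   122. ]
[-35. -37. 122.] [ 524.3 -119.8  122. ]
[ 35. -37. 122.] [ 593.4 -121.9  122. ]
[ 35.  37. 122.] [ 591.6 -195.5  122. ]
[-67.  25.  32.] [ 491.6 -180.3   32. ]
[-67. -25.  32.] [ 492.6 -131.5   32. ]
[-55.  50.  10.] [ 497.9 -205.6   10. ]
[ 55. -50.  10.] [ 607.5 -108.9   10. ]
```

Rack fit: the cover corners measure 73 x 69 mm against the nominal 74 x 70. The centre is about (558,-157.5) with a yaw of -1.8°, and the green plate's front edge agrees. Blue plate: centre (590,109), yaw 9.5°. I move above its near end.

arm_command --increments '[[[0,0,0],3.6],[[3,-0.5,1.5],0],[[3,-0.5,2],0],[[3,-0.5,3],0],[[3,-0.4,3],0],[[0,0,3],0],[[0,0,1.5],0],[[0,0,0],0],[[0,0,0],0]]' --gripper 1

```text
t: 4.1
ee_pos: [553.5, 117.2, 114.1]
orientation: [-2.015, -2.404, 0.004]
ft_force: [-0.2, -0.1, 0.3]
width: 87.9
```

```bash
cat > goal.py <<'E'
import sys
from h import *
# goal x y z yaw_deg(tool y)
def goal(x,y,z,yaw):
    o=get_obs();M=R.from_rotvec(o['orientation']).as_matrix()
    cur=np.degrees(np.arctan2(M[1,1],M[0,1]));d=np.array([x,y,z])-o['ee_pos']
    a=np.radians(yaw);Mg=np.array([[-np.sin(a),np.cos(a),0],[np.cos(a),np.sin(a),0],[0,0,-1.]]).T
    print('t',round(o['t'],2),'pos',o['ee_pos'].round(1),'yaw',cur.round(2),'tilt',M[:2,2].round(4),'F',o['ft_force'].round(1),'w',round(float(o['width']),1))
    print('turn first',round(cur-yaw,2),'then shift cm',((Mg.T@d)/10).round(2))
if __name__=='__main__': goal(*map(float,sys.argv[1:]))
E
python3 goal.py 552.5 102.7 46 9.5
python3 - <<'E'
from h import *
o=get_obs();im=get_image('wrist');cv2.imwrite('pics/w4.png',im[:,:,::-1]);np.savez('w4.npz',**o)
E
```

```text
t 4.1 pos [553.5 117.2 114.1] yaw 10.05 tilt [-0.0051  0.0011] F [-0.2 -0.1  0.3] w 87.9
turn first 0.55 then shift cm [-1.41 -0.34  6.81]
```

View pics/w4.png

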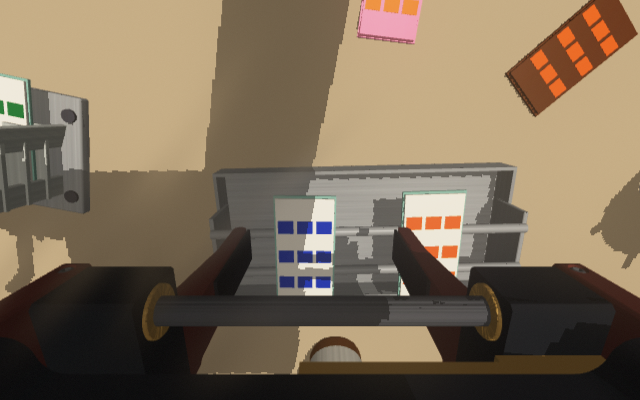

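Run:
```python
from h import *
o=dict(np.load('w4.npz'));im=cv2.imread('pics/w4.png')
hsv=cv2.cvtColor(im,cv2.COLOR_BGR2HSV)
m=(hsv[...,0]>104)&(hsv[...,0]<131)&(hsv[...,1]>130);m[:205]=0;m[270:]=0;m[:,:270]=0;m[:,340:]=0
n,l,s,cc=cv2.connectedComponentsWithStats(m.astype('uint8'))
P=[cc[i] for i in range(1,n) if s[i,4]>20];W=ray('wrist',P,60,o);print(np.c_[P,W].round(1))
E=ray('wrist',[[275,197],[335,197]],60,o);print(E.round(1))
```

```text
[[285.3 227.  568.3  90.   60. ]
 [304.5 227.4 566.  105.3  60. ]
 [323.8 227.4 563.3 120.6  60. ]
 [285.8 256.  593.9  94.   60. ]
 [304.5 256.4 591.5 109.3  60. ]
 [323.5 256.9 589.2 125.   60. ]]
[[544.8  78.5  60. ]
 [536.6 124.7  60. ]]
```

arm_command --increments '[[[-1.4,-0.3,0],0.8],[[0,0,0],0],[[0,0,1.7],0],[[0,0,1.7],0],[[0,0,1.7],0],[[0,0,1],0],[[0,0,0],0],[[0,0,0],0]]'

```text
t: 4.95
ee_pos: [559.5, 99.2, 59.2]
orientation: [2.041, 2.382, 0.014]
ft_force: [0.5, 0.5, 0.8]
width: 87.7
```

```bash
python3 goal.py 552.5 102.7 46 9.2
```

```text
t 4.95 pos [559.5  99.2  59.2] yaw 8.81 tilt [0.0096 0.0035] F [0.5 0.5 0.8] w 87.7
turn first -0.39 then shift cm [ 0.46 -0.64  1.32]
```

arm_command --increments '[[[0.4,-0.6,0],-0.4],[[0,0,0.6],0],[[0,0,0.5],0],[[0,0,0.2],0],[[0,0,0],0]]'

```text
t: 5.45
ee_pos: [553.9, 102.8, 47.4]
orientation: [2.03, 2.388, 0.018]
ft_force: [0.7, -0.7, 0.2]
width: 87.7
```

```bash
for i in 1 2 3; do python3 goal.py 552.5 102.7 46 9.2; done
```

```text
t 5.45 pos [553.9 102.8  47.4] yaw 9.25 tilt [0.0133 0.0041] F [ 0.7 -0.7  0.2] w 87.7
turn first 0.05 then shift cm [ 0.01 -0.14  0.14]
t 5.45 pos [553.9 102.8  47.4] yaw 9.25 tilt [0.0133 0.0041] F [ 0.7 -0.7  0.2] w 87.7
turn first 0.05 then shift cm [ 0.01 -0.14  0.14]
t 5.45 pos [553.9 102.8  47.4] yaw 9.25 tilt [0.0133 0.0041] F [ 0.7 -0.7  0.2] w 87.7
turn first 0.05 then shift cm [ 0.01 -0.14  0.14]
```

arm_command --increments '[[[0,-0.1,0.1],0],[[0,0,0],0],[[0,0,0],0],[[0,0,0],0],[[0,0,0],0],[[0,0,0],0]]' --gripper 0.3

```text
t: 6.05
ee_pos: [553.1, 102.6, 46.4]
orientation: [2.03, 2.387, 0.019]
ft_force: [-1.0, 0.1, 0.4]
width: 48.8
```

```bash
python3 goal.py 552.5 102.7 66 9.2
python3 - <<'E'
from h import *
o=get_obs();im=get_image('wrist');cv2.imwrite('pics/w5.png',im[:,:,::-1]);np.savez('w5.npz',**o)
E
```

```text
t 6.05 pos [553.1 102.6  46.4] yaw 9.25 tilt [0.0135 0.0041] F [-1.   0.1  0.4] w 48.8
turn first 0.05 then shift cm [ 0.02 -0.06 -1.96]
```

View pics/w5.png

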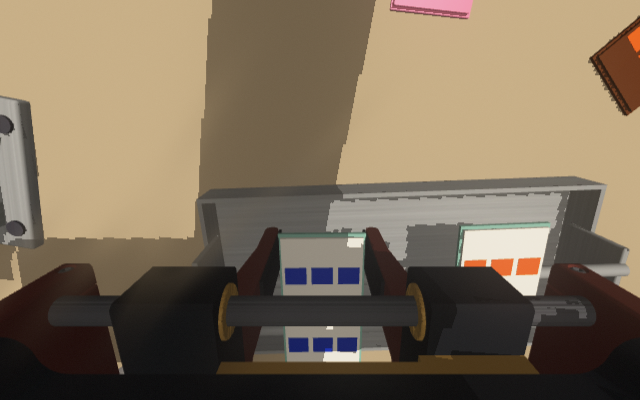

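Blue is gripped at a width of 48.8 mm. I lift it, back off, turn to the rack's yaw and move across.

arm_command --increments '[[[0,0,-0.5],0],[[0,0,-1],0],[[0,0,-1.5],0],[[0,0,-1.5],0],[[0,-1,-0.5],0],[[0,-2,0],1],[[0,-3,0],2],[[0,-3,0],3],[[0,-3,0],3],[[0,-2,0],2],[[0,0,0],0],[[0,0,0],0]]'

```text
t: 7.3
ee_pos: [404.7, 87.1, 99.9]
orientation: [2.257, 2.174, 0.023]
ft_force: [-0.3, 0.5, -0.6]
width: 49.5
```

```bash
python3 goal.py 417.9 -153.1 60 -1.8
```

```text
t 7.3 pos [404.7  87.1  99.9] yaw -2.13 tilt [0.0158 0.0044] F [-0.3  0.5 -0.6] w 49.5
turn first -0.33 then shift cm [-23.96   2.08   3.99]
```

arm_command --increments '[[[-1,0,0],-0.3],[[-2.5,0.2,0],0],[[-3.5,0.3,0.5],0],[[-3.5,0.3,0.5],0],[[-3.5,0.3,0.5],0],[[-3.5,0.3,0.5],0],[[-3.5,0.3,0.5],0],[[-2,0.2,0.5],0],[[-1,0,0.5],0],[[0,0,0],0],[[0,0,0],0]]'

```text
t: 8.4
ee_pos: [435.7, -166.1, 65.1]
orientation: [2.227, 2.182, 0.04]
ft_force: [0.8, 0.3, -0.2]
width: 49.4
```

```bash
python3 goal.py 417.9 -153.1 60 -1.8
python3 - <<'E'
from h import *
o=get_obs();np.savez('w6.npz',**o)
for n in ['wrist','side']:
    im=get_image(n);cv2.imwrite(f'pics/{n}6.png',im[:,:,::-1])
c=im[100:240,270:390,::-1];cv2.imwrite('pics/side6c.png',cv2.resize(c,None,fx=4,fy=4,interpolation=cv2.INTER_CUBIC))
E
```

```text
t 8.4 pos [ 435.7 -166.1   65.1] yaw -1.17 tilt [0.0345 0.0017] F [ 0.8  0.3 -0.2] w 49.4
turn first 0.63 then shift cm [ 1.24 -1.82  0.51]
```

View pics/wrist6.png

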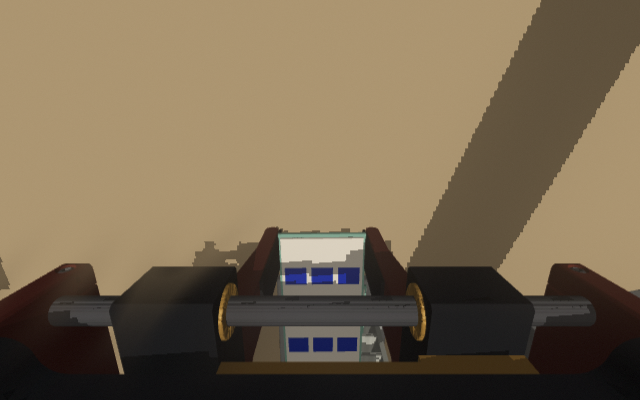

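View pics/side6c.png

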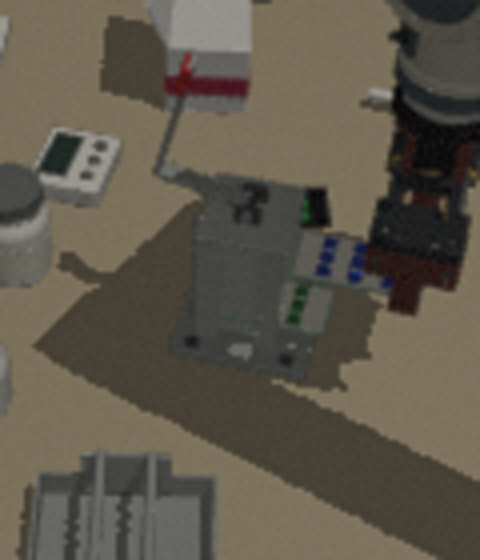

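The measured pose has drifted: the plate is 12 mm right of the centreline and its inner end is already level with the rack front. No contact force shows. I back off and correct.

arm_command --increments '[[[0,-1.8,0],0],[[0.6,-0.2,0.2],0.6],[[0.6,0,0.2],0],[[0,0,0],0],[[0,0,0],0]]'

```text
t: 9.0
ee_pos: [417.6, -149.0, 61.4]
orientation: [2.231, 2.176, 0.042]
ft_force: [0.2, -0.9, -0.8]
width: 49.1
```

```bash
python3 goal.py 417.9 -153.1 59 -1.8
python3 - <<'E'
from h import *
o=get_obs();np.savez('w7.npz',**o)
im=get_image('side');cv2.imwrite('pics/side7.png',im[:,:,::-1])
c=im[130:210,310:390,::-1];cv2.imwrite('pics/side7c.png',cv2.resize(c,None,fx=7,fy=7,interpolation=cv2.INTER_CUBIC))
im=get_image('top');cv2.imwrite('pics/top7.png',im[:,:,::-1])
c=im[160:260,320:420,::-1];cv2.imwrite('pics/top7c.png',cv2.resize(c,None,fx=6,fy=6,interpolation=cv2.INTER_CUBIC))
E
```

```text
t 9.0 pos [ 417.6 -149.    61.4] yaw -1.44 tilt [0.0368 0.0013] F [ 0.2 -0.9 -0.8] w 49.1
turn first 0.36 then shift cm [-0.41  0.04  0.24]
```

View pics/side7c.png

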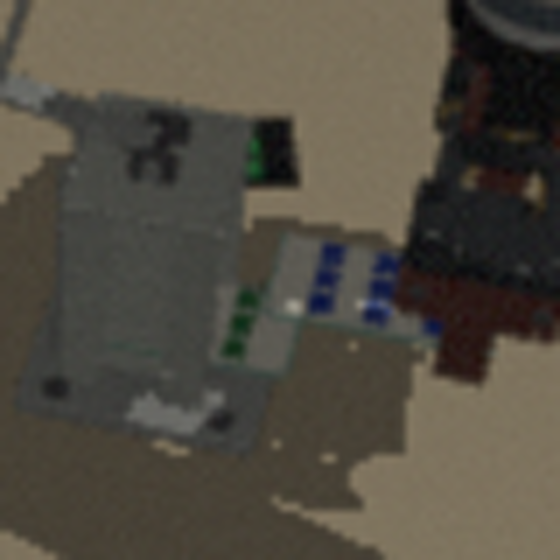

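View pics/top7c.png

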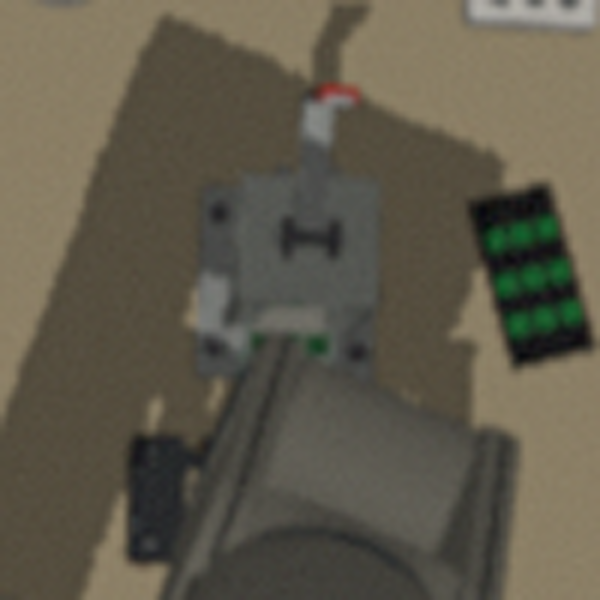

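arm_command --increments '[[[-0.4,0,0.2],0.4],[[0,0.8,0],0],[[0,1,0],0],[[0,0,0],0]]'

```text
t: 9.5
ee_pos: [438.2, -155.1, 60.1]
orientation: [2.24, 2.165, 0.044]
ft_force: [-0.8, -0.2, -0.6]
width: 49.3
```

```bash
cat > rk.py <<'E'
from h import *
# report TCP in rack frame
C=np.array([557.8,-157.5]);a=np.radians(-1.8);ex=np.array([np.cos(a),np.sin(a)]);ey=np.array([-np.sin(a),np.cos(a)])
def rep():
    o=get_obs();M=R.from_rotvec(o['orientation']).as_matrix();d=o['ee_pos'][:2]-C
    print('t %.2f'%o['t'],'rack x %.1f y %.1f z %.1f'%(d@ex,d@ey,o['ee_pos'][2]),'yaw-rack %.2f'%(np.degrees(np.arctan2(M[1,1],M[0,1]))+1.8),'tilt',M[:2,2].round(4),'F',o['ft_force'].round(1),'w %.1f'%o['width'])
    return o
if __name__=='__main__': rep()
E
python3 rk.py
```

```text
t 9.50 rack x -119.6 y -1.4 z 60.1 yaw-rack -0.15 tilt [0.0383 0.0006] F [-0.8 -0.2 -0.6] w 49.3
```

arm_command --increments '[[[0.1,0.7,0.1],0],[[0,0.7,0],0],[[0,0,0],0]]'

```text
t: 9.8
ee_pos: [454.1, -154.7, 59.5]
orientation: [2.24, 2.165, 0.044]
ft_force: [-0.8, -0.3, -0.2]
width: 49.4
```

```bash
python3 rk.py;python3 - <<'E'
from h import *
im=get_image('side');cv2.imwrite('pics/side8.png',im[:,:,::-1])
c=im[130:210,310:390,::-1];cv2.imwrite('pics/side8c.png',cv2.resize(c,None,fx=7,fy=7,interpolation=cv2.INTER_CUBIC))
E
```

```text
t 9.80 rack x -103.8 y -0.4 z 59.5 yaw-rack -0.15 tilt [0.0386 0.0005] F [-0.8 -0.3 -0.2] w 49.4
```

View pics/side8c.png

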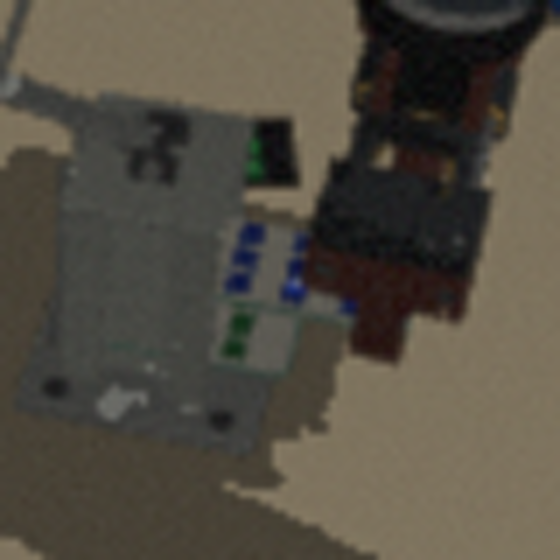

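arm_command --increments '[[[0,0.8,0.1],0],[[0,0.8,0],0],[[0,0.8,0],0],[[0,0.8,0],0],[[0,0.5,0],0],[[0,0,0],0]]'

```text
t: 10.45
ee_pos: [493.8, -155.8, 59.8]
orientation: [2.24, 2.165, 0.043]
ft_force: [-0.6, 0.2, 0.1]
width: 49.6
```

```bash
python3 rk.py
```

```text
t 10.45 rack x -64.0 y -0.3 z 59.8 yaw-rack -0.15 tilt [0.0379 0.0008] F [-0.6  0.2  0.1] w 49.6
```

arm_command --increments '[[[0,0.3,0.3],0],[[0,0.3,0],0],[[0,0,0],0]]'

```text
t: 10.75
ee_pos: [499.9, -155.8, 56.6]
orientation: [2.241, 2.166, 0.043]
ft_force: [0.6, 0.5, 0.3]
width: 49.3
```

```bash
python3 rk.py
```

```text
t 10.75 rack x -58.0 y -0.2 z 56.6 yaw-rack -0.14 tilt [0.0371 0.001 ] F [0.6 0.5 0.3] w 49.3
```

arm_command --increments '[[[0,0.2,0.1],0],[[0,0.1,0],0]]'

```text
t: 10.95
ee_pos: [502.6, -155.9, 55.5]
orientation: [2.241, 2.166, 0.042]
ft_force: [0.1, 0.7, 0.4]
width: 49.6
```

```bash
python3 rk.py
```

```text
t 10.95 rack x -55.2 y -0.1 z 55.5 yaw-rack -0.15 tilt [0.0364 0.0013] F [0.1 0.7 0.4] w 49.6
```

arm_command --increments '[[[0,0.1,0],0],[[0,0.1,0],0]]'

```text
t: 11.15
ee_pos: [504.2, -155.8, 55.5]
orientation: [2.242, 2.167, 0.041]
ft_force: [-2.6, -0.2, 0.1]
width: 49.5
```

```bash
python3 rk.py
```

```text
t 11.15 rack x -53.6 y -0.0 z 55.5 yaw-rack -0.15 tilt [0.0354 0.0016] F [-2.6 -0.2  0.1] w 49.5
```

arm_command --increments '[[[0,0.1,0],0],[[0,0.1,0],0]]'

```text
t: 11.35
ee_pos: [504.2, -155.6, 55.0]
orientation: [2.245, 2.169, 0.038]
ft_force: [-4.4, -1.4, -0.1]
width: 49.5
```

```bash
python3 rk.py
```

```text
t 11.35 rack x -53.6 y 0.2 z 55.0 yaw-rack -0.17 tilt [0.0313 0.0025] F [-4.4 -1.4 -0.1] w 49.5
```

The stops are felt: 4 N at rack x -53.6 against -54.5 expected. I release and check.

arm_command --increments '[[[0,0,0.05],0],[[0,0,0],0],[[0,0,0],0],[[0,0,0],0],[[0,0,0],0]]' --gripper 0.8

```text
t: 11.85
ee_pos: [506.7, -156.1, 55.3]
orientation: [2.242, 2.166, 0.042]
ft_force: [-0.6, 0.8, -0.4]
width: 70.0
```

```bash
python3 rk.py;python3 - <<'E'
from h import *
o=get_obs();np.savez('w9.npz',**o)
im=get_image('wrist');cv2.imwrite('pics/w9.png',im[:,:,::-1])
E
```

```text
t 11.85 rack x -51.1 y -0.2 z 55.3 yaw-rack -0.17 tilt [0.0362 0.0013] F [-0.6  0.8 -0.4] w 70.0
```

View pics/w9.png

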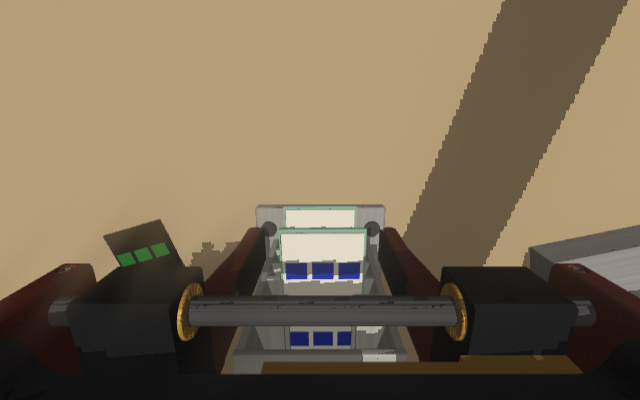

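Run:
```python
from rk import *
o=dict(np.load('w9.npz'));im=cv2.imread('pics/w9.png')
c=im[195:290,240:400];cv2.imwrite('pics/w9c.png',cv2.resize(c,None,fx=5,fy=5,interpolation=cv2.INTER_CUBIC))
for p,z in [((281,230),68),((366,230),68),((286,208),32),((355,208),32)]:
    W=ray('wrist',p,z,o)[0];d=W[:2]-C;print(z,(d@ex).round(1),(d@ey).round(1))
```

```text
68 -67.1 -23.0
68 -66.9 24.3
32 -66.7 -24.4
32 -66.5 22.2
```

View pics/w9c.png

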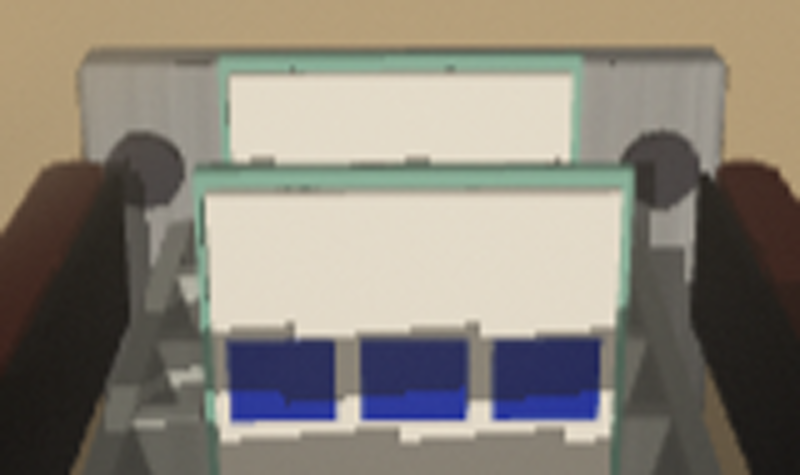

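Blue is home: its outer edge is at rack x = -67.0 and it is square. I retreat and go for orange.

arm_command --increments '[[[0,-1,0],0],[[0,-2,0],0],[[0,-2,0],0],[[0,-1.5,-1],0],[[0,0,-2],-4.4],[[0,0,-2.5],-4.4],[[1.5,0.8,-2],-4.4],[[3,1.5,0],0],[[4,1.8,0],0],[[4,1.8,0],0],[[4,1.8,0],0],[[4,1.8,0],0],[[4,1.8,0],0],[[4,1.8,0],0],[[2.5,1.2,0],0],[[1,0.5,0],0],[[0,0,0],0],[[0,0,0],0]]' --gripper 1

```text
t: 13.7
ee_pos: [508.7, 199.9, 133.2]
orientation: [1.97, 2.416, 0.035]
ft_force: [-0.2, -0.5, -0.4]
width: 87.8
```

```bash
python3 goal.py 531.2 203.8 110 11.4;python3 rk.py
python3 - <<'E'
from h import *
o=get_obs();np.savez('w10.npz',**o)
im=get_image('wrist');cv2.imwrite('pics/w10.png',im[:,:,::-1])
im=get_image('side');cv2.imwrite('pics/side10.png',im[:,:,::-1])
E
```

```text
t 13.7 pos [508.7 199.9 133.2] yaw 11.6 tilt [0.0331 0.0022] F [-0.2 -0.5 -0.4] w 87.8
turn first 0.2 then shift cm [-0.06  2.29  2.32]
t 13.70 rack x -60.4 y 355.7 z 133.2 yaw-rack 13.40 tilt [0.0331 0.0022] F [-0.2 -0.5 -0.4] w 87.8
```

View pics/w10.png

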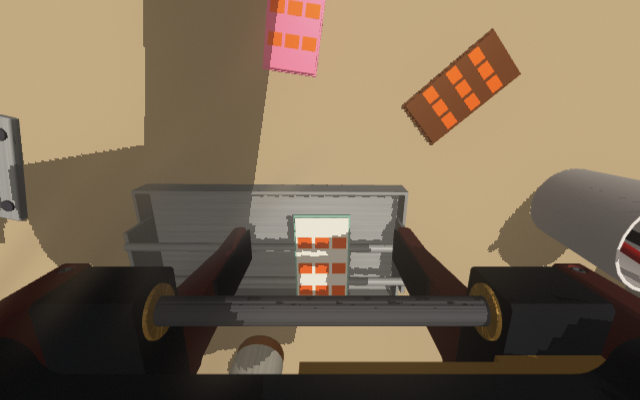

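View pics/side10.png

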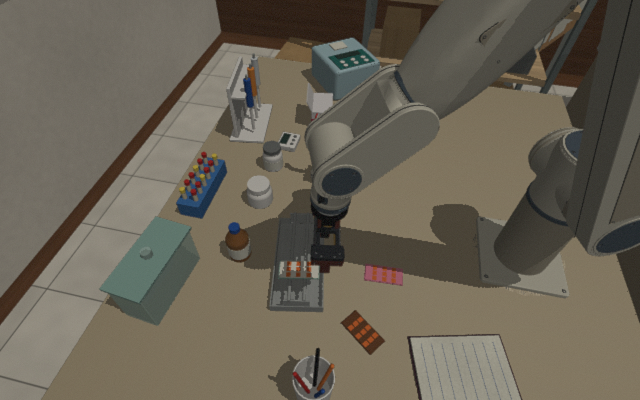

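Run:
```python
from h import *
o=dict(np.load('w10.npz'));im=cv2.imread('pics/w10.png')
hsv=cv2.cvtColor(im,cv2.COLOR_BGR2HSV)
m=(hsv[...,0]<=20)&(hsv[...,1]>170)&(hsv[...,2]>90);m[:230]=0;m[252:]=0;m[:,290:][:,70:]=0;m[:,:290]=0
n,l,s,cc=cv2.connectedComponentsWithStats(m.astype('uint8'))
P=[cc[i] for i in range(1,n) if s[i,4]>20];print(np.c_[P,ray('wrist',P,60,o)].round(1))
c=im[200:300,270:370];cv2.imwrite('pics/w10c.png',cv2.resize(c,None,fx=6,fy=6,interpolation=cv2.INTER_CUBIC))
print(ray('wrist',[[294,215.5],[349.5,215.5]],60,o).round(1))
```

```text
[[304.2 242.4 546.9 191.2  60. ]
 [321.7 242.4 543.7 206.6  60. ]
 [339.  242.5 540.6 221.8  60. ]]
[[523.1 177.8  60. ]
 [513.4 225.   60. ]]
```

View pics/w10c.png

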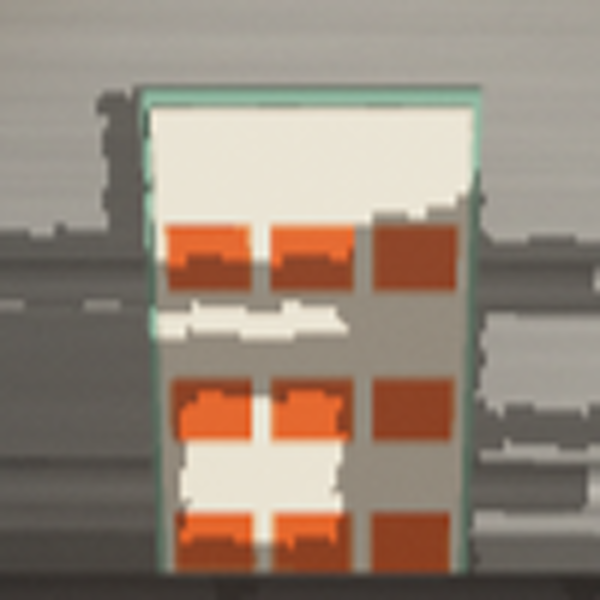

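Orange is confirmed with its centre at (567.5,211.4) and yaw about 11.5°. I descend.

arm_command --increments '[[[0,1.1,0.5],0.2],[[0,1.1,1],0],[[0,0,1.5],0],[[0,0,1.5],0],[[0,0,1.5],0],[[0,0,0.5],0],[[0,0,0],0]]'

```text
t: 14.5
ee_pos: [534.8, 199.3, 61.6]
orientation: [1.985, 2.405, 0.031]
ft_force: [0.7, 0.3, -1.1]
width: 87.6
```

```bash
python3 goal.py 530.9 203.9 46 11.5
```

```text
t 14.5 pos [534.8 199.3  61.6] yaw 10.94 tilt [0.0306 0.0008] F [ 0.7  0.3 -1.1] w 87.6
turn first -0.56 then shift cm [ 0.53 -0.29  1.56]
```

arm_command --increments '[[[0.5,-0.3,0.3],-0.5],[[0,0,0.6],0],[[0,0,0.5],0],[[0,0,0.1],0],[[0,0,0],0]]'

```text
t: 15.0
ee_pos: [531.6, 204.3, 45.9]
orientation: [1.973, 2.414, 0.033]
ft_force: [0.1, 0.1, 0.7]
width: 87.9
```

```bash
python3 goal.py 530.9 203.9 46 11.5
```

```text
t 15.0 pos [531.6 204.3  45.9] yaw 11.5 tilt [0.0318 0.0013] F [0.1 0.1 0.7] w 87.9
turn first -0.0 then shift cm [-0.02 -0.07 -0.01]
```

arm_command --increments '[[[0,0,0],0],[[0,0,0],0],[[0,0,0],0],[[0,0,0],0],[[0,0,0],0],[[0,0,0],0],[[0,0,-0.5],0],[[0,0,-1],0],[[0,0,-1.5],0],[[0,0,-1.5],0],[[0,-1,-1],0],[[0,-2,-0.5],2],[[0,-3,0],3],[[0,-3,0],3],[[0,-2,0],3],[[0,-1,0],2],[[0,0,0],0],[[0,0,0],0]]' --gripper 0.3

```text
t: 16.8
ee_pos: [404.5, 187.5, 113.8]
orientation: [2.242, 2.165, 0.05]
ft_force: [0.4, -0.2, -0.5]
width: 49.3
```

```bash
python3 goal.py 408 -153 97 -1.8
```

```text
t 16.8 pos [404.5 187.5 113.8] yaw -1.99 tilt [0.0399 0.0044] F [ 0.4 -0.2 -0.5] w 49.3
turn first -0.19 then shift cm [-34.02   1.42   1.68]
```

arm_command --increments '[[[-1,0,0],0],[[-2.5,0,0],0],[[-3.5,0,0],0],[[-3.5,0,0.1],0],[[-3.5,0,0.2],0],[[-3.5,0,0.2],0],[[-3.5,0,0.2],0],[[-3.5,0,0.2],0],[[-3,0,0.1],0],[[-2,0,0],0],[[-1,0,0],0],[[0,0,0],0],[[0,0,0],0]]'

```text
t: 18.1
ee_pos: [403.1, -135.6, 103.8]
orientation: [2.229, 2.166, 0.062]
ft_force: [-0.5, 1.0, -1.3]
width: 49.5
```

```bash
python3 goal.py 412 -153 95 -1.8; python3 rk.py
```

```text
t 18.1 pos [ 403.1 -135.6  103.8] yaw -1.66 tilt [0.0519 0.0042] F [-0.5  1.  -1.3] w 49.5
turn first 0.14 then shift cm [-1.71  0.94  0.88]
t 18.10 rack x -155.3 y 17.0 z 103.8 yaw-rack 0.14 tilt [0.0519 0.0042] F [-0.5  1.  -1.3] w 49.5
```

arm_command --increments '[[[-1.7,0.8,0.9],0.1],[[0,0,0],0],[[0,0,0],0]]'

```text
t: 18.4
ee_pos: [410.9, -150.4, 95.1]
orientation: [2.228, 2.168, 0.062]
ft_force: [0.8, 0.1, -0.5]
width: 49.4
```

```bash
python3 rk.py;python3 - <<'E'
from h import *
im=get_image('side');cv2.imwrite('pics/side11.png',im[:,:,::-1])
c=im[130:210,310:390,::-1];cv2.imwrite('pics/side11c.png',cv2.resize(c,None,fx=7,fy=7,interpolation=cv2.INTER_CUBIC))
E
```

```text
t 18.40 rack x -147.0 y 2.4 z 95.1 yaw-rack 0.22 tilt [0.0509 0.0051] F [ 0.8  0.1 -0.5] w 49.4
```

View pics/side11c.png

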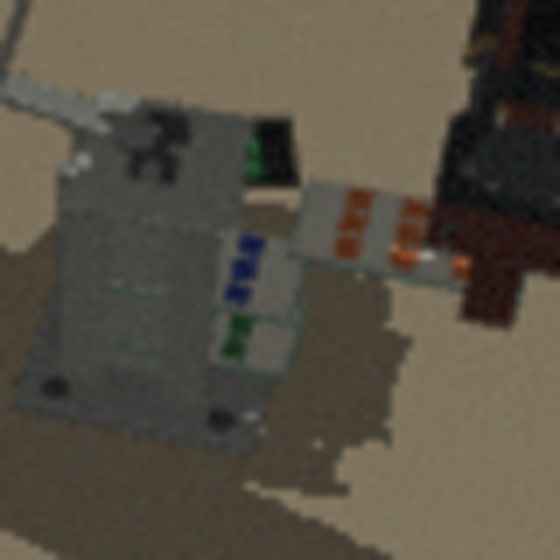

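The side crop shows orange level in front of the rack, above blue. I insert it, correcting y by -2.4 mm and lowering it slightly.

arm_command --increments '[[[-0.2,0.8,0.1],0.2],[[0,1,0],0],[[0,1,0],0],[[0,0.4,0],0],[[0,0,0],0]]'

```text
t: 18.95
ee_pos: [446.5, -151.5, 96.7]
orientation: [2.228, 2.167, 0.064]
ft_force: [0.1, 0.4, -0.2]
width: 49.7
```

```bash
python3 rk.py
```

```text
t 18.95 rack x -111.4 y 2.5 z 96.7 yaw-rack 0.19 tilt [0.0524 0.0049] F [ 0.1  0.4 -0.2] w 49.7
```

arm_command --increments '[[[-0.3,0,0.3],0.2],[[0,0.6,0.05],0],[[0,0.6,0.05],0],[[0,0,0],0]]'

```text
t: 19.35
ee_pos: [459.0, -155.1, 92.7]
orientation: [2.233, 2.163, 0.063]
ft_force: [-0.2, -0.3, -0.7]
width: 49.7
```

```bash
python3 rk.py
```

```text
t 19.35 rack x -98.8 y -0.7 z 92.7 yaw-rack -0.05 tilt [0.0516 0.0052] F [-0.2 -0.3 -0.7] w 49.7
```

arm_command --increments '[[[0,0.8,0.02],0],[[0,0.8,0.03],0],[[0,0.8,0.03],0],[[0,0.8,0.03],0],[[0,0.3,0],0],[[0,0,0],0]]'

```text
t: 19.95
ee_pos: [497.7, -156.4, 93.5]
orientation: [2.233, 2.162, 0.064]
ft_force: [0.0, 0.4, 0.4]
width: 49.6
```

```bash
python3 rk.py
```

```text
t 19.95 rack x -60.1 y -0.8 z 93.5 yaw-rack -0.05 tilt [0.052 0.005] F [0.  0.4 0.4] w 49.6
```

arm_command --increments '[[[0.1,0.2,0.2],0],[[0,0.2,0.05],0],[[0,0,0],0]]'

```text
t: 20.25
ee_pos: [501.6, -155.2, 90.8]
orientation: [2.234, 2.163, 0.063]
ft_force: [0.2, -0.3, 0.2]
width: 48.9
```

```bash
python3 rk.py
```

```text
t 20.25 rack x -56.2 y 0.5 z 90.8 yaw-rack -0.05 tilt [0.0511 0.0054] F [ 0.2 -0.3  0.2] w 48.9
```

arm_command --increments '[[[0,0.1,0],0],[[0,0.1,0],0]]'

```text
t: 20.45
ee_pos: [503.2, -155.2, 90.8]
orientation: [2.234, 2.163, 0.062]
ft_force: [0.2, -0.0, -0.4]
width: 49.3
```

```bash
python3 rk.py
```

```text
t 20.45 rack x -54.7 y 0.6 z 90.8 yaw-rack -0.05 tilt [0.0504 0.0056] F [ 0.2 -0.  -0.4] w 49.3
```

arm_command --increments '[[[0,0.1,0],0],[[0,0.1,0],0]]'

```text
t: 20.65
ee_pos: [505.2, -155.3, 91.0]
orientation: [2.234, 2.163, 0.062]
ft_force: [0.6, -0.9, -1.1]
width: 49.6
```

```bash
python3 rk.py
```

```text
t 20.65 rack x -52.6 y 0.5 z 91.0 yaw-rack -0.06 tilt [0.0505 0.0055] F [ 0.6 -0.9 -1.1] w 49.6
```

arm_command --increments '[[[0,0.1,0],0],[[0,0.1,0],0]]'

```text
t: 20.85
ee_pos: [505.5, -155.2, 90.6]
orientation: [2.236, 2.166, 0.059]
ft_force: [-5.6, -1.8, 3.2]
width: 49.3
```

```bash
python3 rk.py
```

```text
t 20.85 rack x -52.3 y 0.7 z 90.6 yaw-rack -0.05 tilt [0.0467 0.0062] F [-5.6 -1.8  3.2] w 49.3
```

arm_command --increments '[[[0,0.1,0],0]]'

```text
t: 20.95
ee_pos: [505.5, -155.2, 90.6]
orientation: [2.237, 2.167, 0.057]
ft_force: [-5.8, -1.4, 4.3]
width: 49.6
```

```bash
python3 rk.py
```

```text
t 20.95 rack x -52.3 y 0.7 z 90.6 yaw-rack -0.05 tilt [0.0446 0.0065] F [-5.8 -1.4  4.3] w 49.6
```

The stops are felt at 6 N, with rack x -52.3. I release.

arm_command --increments '[[[0,0,0],0],[[0,0,0],0],[[0,0,0],0],[[0,0,0],0],[[0,0,0],0]]' --gripper 0.8

```text
t: 21.45
ee_pos: [507.4, -155.5, 91.2]
orientation: [2.235, 2.164, 0.06]
ft_force: [0.7, 0.9, -0.2]
width: 70.2
```

```bash
python3 rk.py;python3 - <<'E'
from rk import *
o=get_obs();np.savez('w12.npz',**o)
im=get_image('wrist');cv2.imwrite('pics/w12.png',im[:,:,::-1])
c=im[150:300,200:440,::-1];cv2.imwrite('pics/w12c.png',cv2.resize(c,None,fx=3.3,fy=3.3,interpolation=cv2.INTER_CUBIC))
print(proj('wrist',[np.r_[C+ex*-67+ey*s,104] for s in (-25,25)],o).round(1))
print(proj('wrist',[np.r_[C+ex*-67+ey*s,68] for s in (-25,25)],o).round(1))
E
```

```text
t 21.45 rack x -50.5 y 0.4 z 91.2 yaw-rack -0.06 tilt [0.0483 0.0057] F [ 0.7  0.9 -0.2] w 70.2
[[276.4 229.6]
 [366.5 229.2]]
[[284.  206.5]
 [358.2 206.3]]
```

View pics/w12c.png

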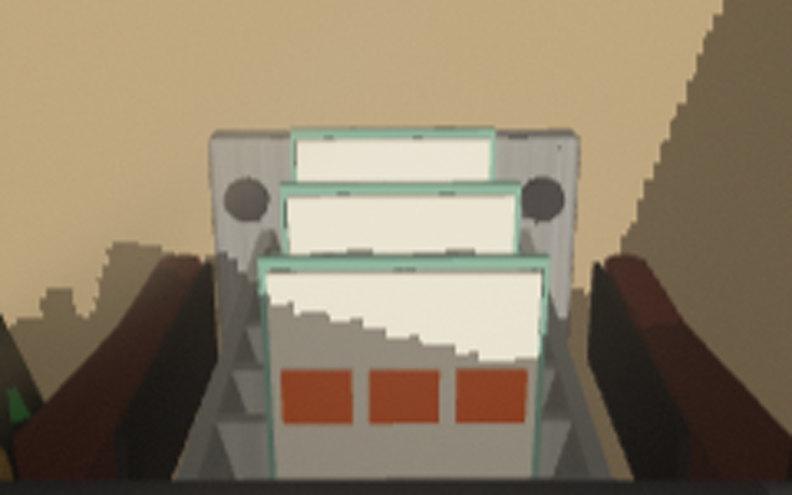

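Orange is home too: its edge is at the predicted pixel row 229.5 and both plates are let go. Next is the bar. I retreat, rise, close the fingers and go over to behind the parked bar.

arm_command --increments '[[[0,-1,0],0],[[0,-2,0],0],[[0,-2,0],0],[[0,-1.5,-1],0],[[0,0,-3],0],[[0,0,-4],0],[[0,0,-4],0],[[0,0,-4],0],[[0,0,-4],0],[[0,0,-2.5],0],[[0,0,0],0],[[0,0,0],0]]' --gripper 0.8

```text
t: 22.7
ee_pos: [419.4, -152.6, 318.1]
orientation: [2.24, 2.169, 0.055]
ft_force: [0.3, -0.6, 0.6]
width: 70.3
```

```bash
python3 rk.py; python3 goal.py 660 -160.5 310 -1.8
```

```text
t 22.70 rack x -138.5 y 0.5 z 318.1 yaw-rack -0.07 tilt [0.0413 0.0082] F [ 0.3 -0.6  0.6] w 70.3
t 22.7 pos [ 419.4 -152.6  318.1] yaw -1.87 tilt [0.0413 0.0082] F [ 0.3 -0.6  0.6] w 70.3
turn first -0.07 then shift cm [-0.03 24.08  0.81]
```

arm_command --increments '[[[0,1.5,0],0],[[0,3,0.1],0],[[0,4,0.1],0],[[0,4,0.1],0],[[0,4,0.1],0],[[0,4,0.1],0],[[0,2.5,0.1],0],[[0,1,0],0],[[0,0,0],0],[[0,0,0],0]]' --gripper 0

```text
t: 23.7
ee_pos: [667.0, -157.2, 297.3]
orientation: [-2.257, -2.183, -0.035]
ft_force: [-0.5, 0.7, -0.0]
width: 0.4
```

```bash
python3 rk.py; python3 goal.py 660 -160.5 310 -1.8;python3 - <<'E'
from rk import *
o=get_obs();np.savez('w13.npz',**o)
im=get_image('wrist');cv2.imwrite('pics/w13.png',im[:,:,::-1])
print(proj('wrist',[np.r_[C+ex*52,235]],o))
im=get_image('side');cv2.imwrite('pics/side13.png',im[:,:,::-1])
E
```

```text
t 23.70 rack x 109.1 y 3.8 z 297.3 yaw-rack -0.11 tilt [0.0149 0.0165] F [-0.5  0.7 -0. ] w 0.4
t 23.7 pos [ 667.  -157.2  297.3] yaw -1.91 tilt [0.0149 0.0165] F [-0.5  0.7 -0. ] w 0.4
turn first -0.11 then shift cm [-0.35 -0.69 -1.27]
[[315.52200018 140.32665416]]
```

View pics/w13.png

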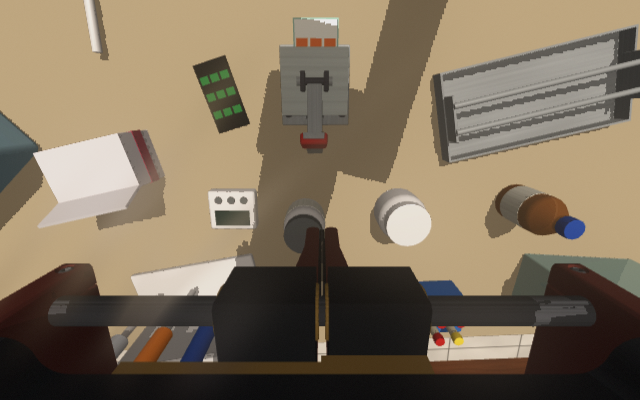

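View pics/side13.png

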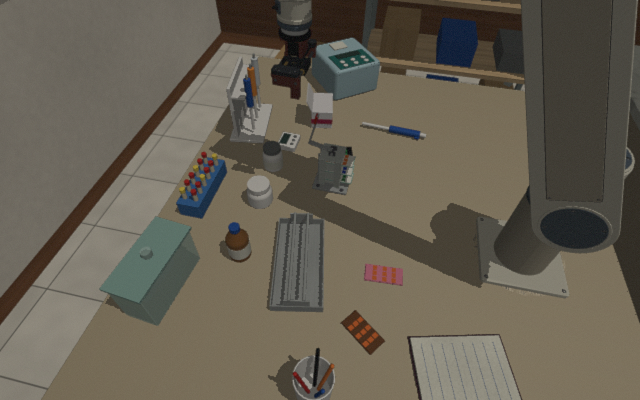

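The sleeve is at pixel (314,140), exactly where predicted (315.5,140). I go down behind it.

arm_command --increments '[[[-0.4,0,1],0],[[0,0,2],0],[[0,0,2],0],[[0,0,2],0],[[0,0,0.3],0],[[0,0,0],0]]'

```text
t: 24.4
ee_pos: [664.0, -162.5, 225.1]
orientation: [2.259, 2.178, 0.038]
ft_force: [-0.0, -0.0, 0.1]
width: 0.1
```

```bash
python3 rk.py
```

```text
t 24.40 rack x 106.3 y -1.6 z 225.1 yaw-rack -0.28 tilt [0.0199 0.0146] F [-0.  -0.   0.1] w 0.1
```

arm_command --increments '[[[0.1,-1,0],0],[[0,-1.5,0],0],[[0,-1,0],0],[[0,-1,0],0],[[0,-1,0],0],[[0,-1,0],0],[[0,0,0],0]]'

```text
t: 25.1
ee_pos: [596.1, -159.9, 229.7]
orientation: [2.253, 2.172, 0.046]
ft_force: [0.7, 0.7, 0.4]
width: 0.7
```

```bash
python3 rk.py;python3 - <<'E'
from rk import *
o=get_obs();np.savez('w14.npz',**o)
im=get_image('wrist');cv2.imwrite('pics/w14.png',im[:,:,::-1])
E
```

```text
t 25.10 rack x 38.4 y -1.2 z 229.7 yaw-rack -0.30 tilt [0.0293 0.0118] F [0.7 0.7 0.4] w 0.7
```

View pics/w14.png

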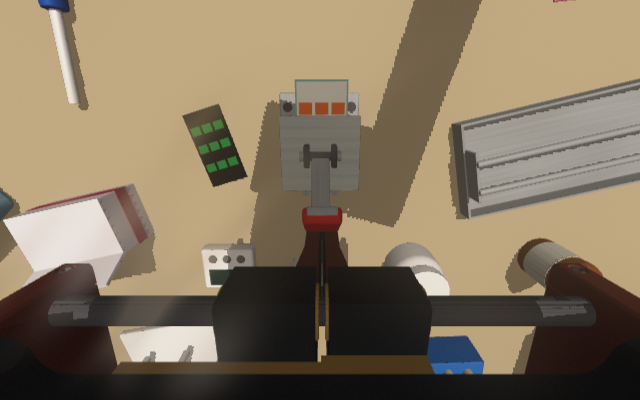

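The fingers are on the sleeve at (322,217) and the bar is moving. I continue over the top.

arm_command --increments '[[[0.1,-1,0.1],0],[[0,-1,0.1],0],[[0,-1,0.1],0],[[0,-1,0.1],0],[[0,-1,0.1],0],[[0,0,0],0]]'

```text
t: 25.75
ee_pos: [550.8, -157.7, 228.6]
orientation: [2.243, 2.164, 0.059]
ft_force: [-0.2, -0.5, -0.4]
width: 0.6
```

```bash
python3 rk.py;python3 - <<'E'
from rk import *
im=get_image('wrist');cv2.imwrite('pics/w15.png',im[:,:,::-1])
im=get_image('side')
c=im[100:220,270:400,::-1];cv2.imwrite('pics/side15.png',cv2.resize(c,None,fx=4.5,fy=4.5,interpolation=cv2.INTER_CUBIC))
E
```

```text
t 25.75 rack x -7.0 y -0.4 z 228.6 yaw-rack -0.27 tilt [0.0443 0.0086] F [-0.2 -0.5 -0.4] w 0.6
```

View pics/w15.png

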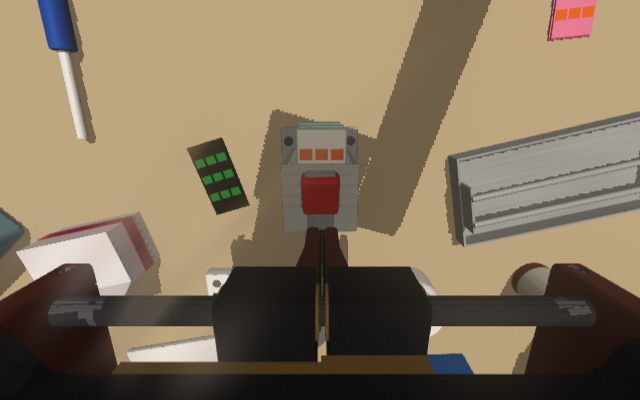

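View pics/side15.png

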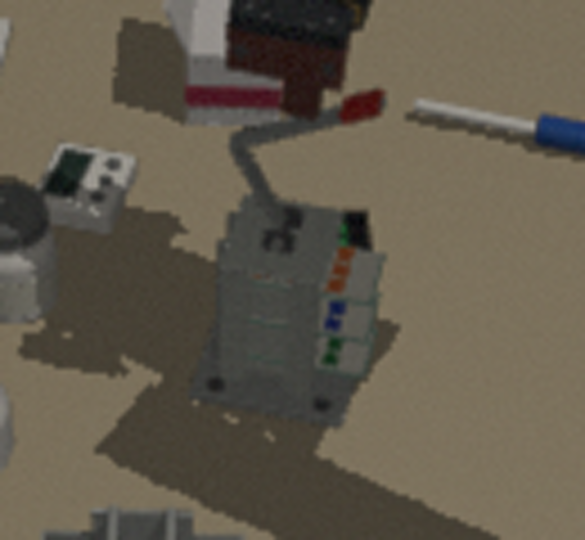

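The bar is close to over centre, so I push a little further.

arm_command --increments '[[[0,-1,0.2],0],[[0,-1,0.1],0],[[0,-1,0.1],0],[[0,-1,0.1],0],[[0,0,0],0],[[0,0,0],0],[[0,0,0],0]]'

```text
t: 26.55
ee_pos: [508.2, -156.0, 220.0]
orientation: [2.244, 2.165, 0.058]
ft_force: [-0.6, -0.6, 0.1]
width: 0.6
```

```bash
python3 rk.py;python3 - <<'E'
from rk import *
im=get_image('side')
c=im[100:220,270:400,::-1];cv2.imwrite('pics/side16.png',cv2.resize(c,None,fx=4.5,fy=4.5,interpolation=cv2.INTER_CUBIC))
E
```

```text
t 26.55 rack x -49.6 y -0.1 z 220.0 yaw-rack -0.27 tilt [0.0427 0.0092] F [-0.6 -0.6  0.1] w 0.6
```

View pics/side16.png

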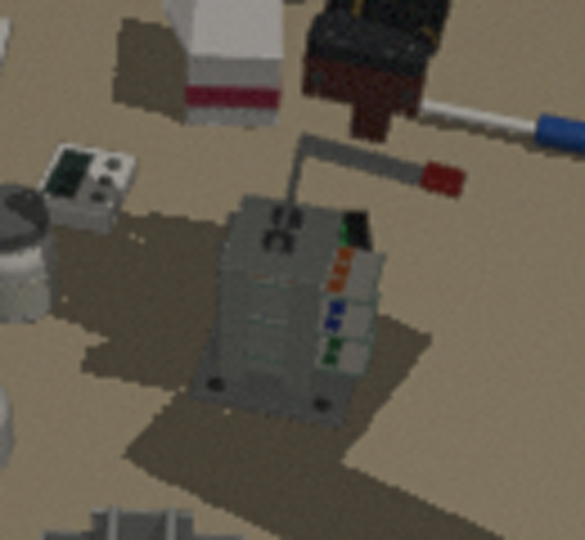

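The bar is past centre and sinking by itself. I raise the tool clear and wait.

arm_command --increments '[[[0,0,-2],0],[[0,0,-3],0],[[0,0,-3],0],[[0,0,-2],0],[[0,1.5,0],0],[[0,2,0],0],[[0,2,0],0],[[0,1,0],0],[[0,0,0],0],[[0,0,0],0],[[0,0,0],0],[[0,0,0],0],[[0,0,0],0],[[0,0,0],0],[[0,0,0],0],[[0,0,0],0],[[0,0,0],0],[[0,0,0],0],[[0,0,0],0],[[0,0,0],0]]'

```text
t: 28.6
ee_pos: [570.8, -159.4, 327.8]
orientation: [2.243, 2.165, 0.058]
ft_force: [0.5, 0.2, -0.3]
width: 0.3
```

```bash
python3 rk.py;python3 - <<'E'
from rk import *
o=get_obs();np.savez('w17.npz',**o)
im=get_image('side')
c=im[100:220,270:400,::-1];cv2.imwrite('pics/side17.png',cv2.resize(c,None,fx=4.5,fy=4.5,interpolation=cv2.INTER_CUBIC))
im=get_image('wrist');cv2.imwrite('pics/w17.png',im[:,:,::-1])
E
```

```text
t 28.60 rack x 13.0 y -1.5 z 327.8 yaw-rack -0.25 tilt [0.0435 0.0088] F [ 0.5  0.2 -0.3] w 0.3
```

View pics/side17.png

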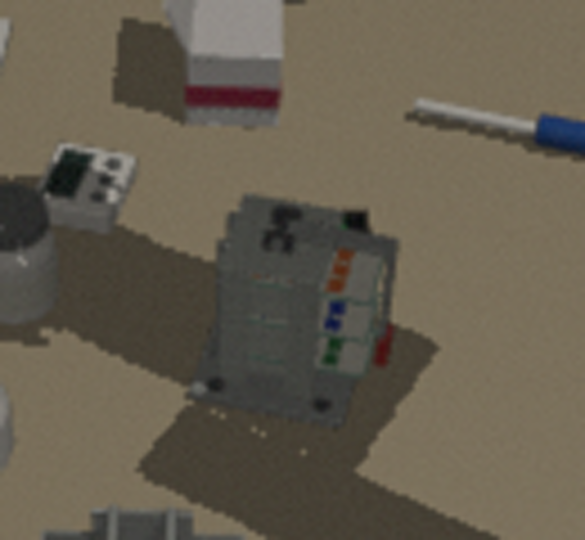

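View pics/w17.png

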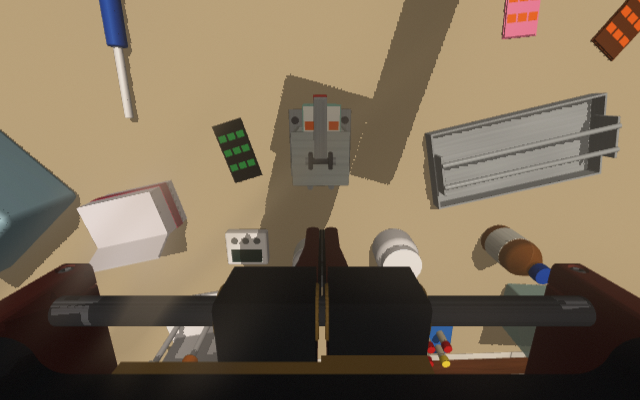

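arm_command --increments '[[[0,0,0],0],[[0,0,0],0],[[0,0,0],0],[[0,0,0],0],[[0,0,0],0],[[0,0,0],0],[[0,0,0],0],[[0,0,0],0],[[0,0,0],0],[[0,0,0],0]]'

```text
t: 29.7
ee_pos: [570.7, -159.4, 327.8]
orientation: [2.243, 2.165, 0.058]
ft_force: [1.2, -1.1, 0.9]
width: 0.7
```

Run:
```python
from rk import *
im=get_image('side')[:,:,::-1].copy();cv2.imwrite('pics/side18.png',im)
hsv=cv2.cvtColor(im,cv2.COLOR_BGR2HSV)
m=((hsv[...,0]<6)|(hsv[...,0]>174))&(hsv[...,1]>150)&(hsv[...,2]>60);m[:150]=0;m[200:]=0;m[:,:340]=0;m[:,375:]=0
ys,xs=np.nonzero(m);print('sleeve seen',xs.mean(),ys.mean(),len(xs))
for a in (0,.1,.2,.3):
    v=np.array([-75.5,-90]);r=np.array([v[0]*np.cos(a)+v[1]*np.sin(a)*1, -v[0]*np.sin(a)+v[1]*np.cos(a)])
    print(a,r.round(1),proj('side',np.r_[C+ex*r[0],130+r[1]]).round(1))
S=6;x0,y0=315,140;c=cv2.resize(im[140:205,315:375],None,fx=8,fy=8,interpolation=cv2.INTER_CUBIC)
for z,col in ((32,(0,255,0)),(68,(255,0,0)),(104,(0,128,255))):
    P=proj('side',[np.r_[C+ex*x+ey*y,z] for x,y in ((-67,-25),(-67,25),(-35,25),(-35,-25))])
    cv2.polylines(c,[((P-[x0,y0]+.5)*8).astype(int)],True,col,1)
cv2.imwrite('pics/side18c.png',c)
```

```text
sleeve seen 354.85714285714283 176.92857142857142 14
0 [-75.5 -90. ] [[354.7 176.5]]
0.1 [-84.1 -82. ] [[357.7 175.3]]
0.2 [-91.9 -73.2] [[360.4 173.7]]
0.3 [-98.7 -63.7] [[363.  171.9]]
```

View pics/side18c.png

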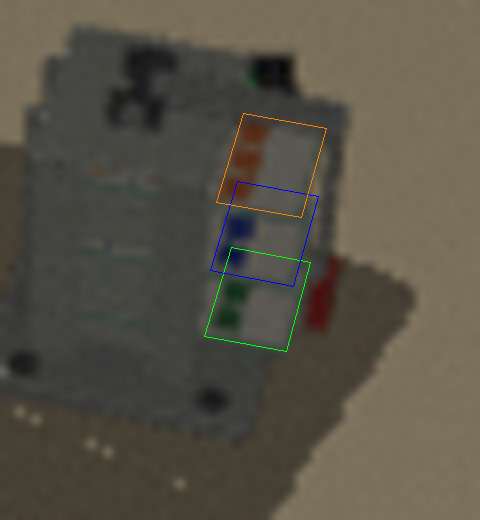

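The sleeve is at pixel (354.9,176.9) against (354.7,176.5) predicted for shut. All three plates fall on their predicted home outlines, and the arm is clear at z 328. I hand the job in.

```bash
python3 -c "
from workcell import *
print(close_job())"
```

```text
the job is handed in; nothing more can be done
None
```

The blue plate is home in slot 3, the orange plate is home in slot 5, and the retaining bar is shut. I handed the job in at about 30 s of the 70 s allowed; it gave no verdict.

- **Plates:** I slid each plate in until I felt the back stops (4 N for blue, 6 N for orange), then let go. The wrist camera put blue's outer edge at rack x = -67.0 mm, where it should be, and square. Orange's outer edge was at its predicted pixels. In the last side picture all three plates, including green, lie on their predicted home outlines.
- **Bar:** I pushed it over centre from behind with the fingers closed and it sank shut by itself. The sleeve is within 0.5 px of its predicted shut position; 0.1 rad open would show as about 3 px.
- **Differences:** The tool drifted a few mm on the long moves and picked up up to 0.05 rad of tilt, which I corrected for before each insertion. Orange met the stops about 2 mm deeper in hand position than planned, which I put down to where it was gripped plus calibration error. The picture check still showed it home.
- **Other checks:** I saw no contact with any bystander or look-alike, and no forces beyond those at the stops. I did not measure the bystanders' positions afterwards.

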